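Index the plaster model and hold the sprung pointer at its mark

ROBOT

A 7-joint arm with a two-finger parallel gripper is mounted at the origin on the work surface. World frame = base frame: x ahead of the robot, y to its left, z up, the work surface at z = 0. Lengths are in m, angles in rad, forces in N, time in s.
With the tool pointing down it reaches from about 0.4 to 0.85 m from the base axis. Payload 10.4 kg.
Tool frame: the origin (TCP) lies on the centre line of the jaws, within the pads' length; the fingertips stand 11 mm ahead of it and the grasp point (between the pads) lies 8 mm behind it (tip_reach is the distance from the TCP to the fingertips, in m); z points along the fingers, y is the line along which they close (so a half turn about z gives the same grasp; the last joint's range is limited). The gripper opens to 85 mm and grips with 20 to 120 N. Pads are 22 mm wide; open, the fingers measure 114 mm over their backs; the gripper's body (76 mm by 85 mm) begins 54 mm behind the grasp point. The pads swing forward as they close: fully open they stand 13 mm farther back than shut.
Start: joints at [-1.347, 0.332, -0.065, 1.46, 0.022, 1.35, -0.088], TCP at [0.153, 0.606, 0.242] pointing down, gripper open.
Joint ranges: [-2.6, 2.6], [-0.5, 2.12], [-1.47, 1.34], [0.16, 2.42], [-1.27, 4.41], [0.06, 2.06], [-2.6, 2.6]. Speed limits (rad/s): [2.22, 2.22, 2.79, 2.79, 3.14, 3.14, 3.14].

INTERFACE

Orientations are given as a unit quaternion [x, y, z, w].
In Python, from workcell import get_obs, camera, hand_in, tip_reach gives the robot as it stands. The module is installed in compiled form; this text tells all that it offers.
- The arm moves only by the tool move_arm, never from a script. Its argument "plan" is a list of rows, each an object with "delta_pos": the shift along the tool's x, y, z in normalised numbers (1 is 1 m), a list of three; "turn": the turn, a rotation vector about the tool's x, y, z in parts of the range, where 1.0 means pi rad, a list of three; "fingers": the closure, from 0 (fully open) to 1 (shut). A call has 1 to 12 rows; each row is the pose to reach, as a shift and turn from the pose commanded when the call began, along the tool's axes at that moment; what a row does not reach only later rows make up. A row lasts 1/8 s, in which the tool goes at most 62.5 mm and 10.7 degrees, less where a joint would pass 70% of its speed; a pose out of reach is approached as far as the arm can. Shift and turn numbers lie between -1 and 1, and a call with a number outside is refused. A call with a gripper value outside its range is refused whole. The fingers move at their own pace and stop on an object; "force" is the grip in N (left out, the last holds). Time passes only in rows, so rows that repeat a pose let the fingers close. It gives the time, the measured TCP pose, the force, the opening and the grip force at its end, in the units of the state.
- get_obs(): the state, without advancing time (a new reading comes with each control period).
- camera(name): name is "side" or "top" or "wrist"; returns a dict with "color" (400x640x3 uint8, red, green, blue), "range_z" (400x640 float32, m along the optical axis (not along the pixel's ray), 0 where there is no reading), "fx", "fy", "cx", "cy" (pixels), "R" (3x3) and "t" (3): a world point X has camera coordinates R X + t; the wrist camera has in their place "tool_from_camera" (4x4, takes a point from camera to tool coordinates, whose origin is the TCP and whose axes are the flange's). Camera axes: x right, y down, z forward; pixel columns grow to the right and rows downward; lengths in m; the calibration is good to about 2 mm. A picture is of the moment at which its call begins: read the wrist's pose just before it.
- hand_in(): hands the job in; it is judged then, once.
The state is a dict: "clock": time; "joint_pos": joint angles; "joint_velocities": joint speeds; "tau": joint torques, N m; "position": TCP position; "ee_rot": TCP orientation; "ft_force": force on the tool from outside, world axes, zero at the start; "torque": the same for the moment, N m; "grip_width": opening from 0.0 (shut) to 1.0 (fully open); "grasp_force": force on a finger pad.
Only numpy, scipy, OpenCV 4.12 (cv2) and the standard library are available. Lean on these libraries where they do the work, as an engineer would, in place of code of your own. Each camera call takes 0.05 s, during which the arm holds its last target. There are 200 camera calls.

TASK

Turn the dividing wheel by its black knob until the red line on its head points at the brass pointer and the wheel sits in its click stop, and let go of the knob. Then draw the sprung pointer out by its black grip until the red ring on its rod has just come out of the sleeve, and finish while still holding it there against its spring, so the modeller can pencil the point. Keep the pointer home until the wheel is in its stop, keep off the plaster model on the wheel, and leave the two other models and the plaster block as they are.

Things in the scene. Friction and masses are not known exactly. Their poses are not given: they have to be found in the camera images.
- rig: Green iron marking-out stand, fixed to the bench. Origin on the wheel's upright axis at bench level; x away from the robot at yaw 0, z up. Round foot 210 mm across under the wheel; an arm of it runs along -y to a steel column at (0, -255) mm, 164 mm tall, that carries the pointer. A stop plunger on a bracket at (75, 75) mm reaches in under the wheel's rim.
- wheel (a joint): Turn of the aluminium wheel head (220 mm across, top at 85 mm) about the rig's z, rad, positive anticlockwise from above; starts between -1.75 and -0.65. Click stops every pi/4; at 0 the red line points at the pointer. Within about 0.1 rad of a stop the plunger draws the wheel in; turning through one takes about 5 N at the knob, else it turns easily and stays where left.
- zero_line (a point): Point on the red line on the wheel's top face, 100 mm from the wheel's axis (line 6 mm wide, from 46 to 108 mm). With the wheel at 0 it lies at (0, -100, 85) mm in the rig's frame, under the pointer.
- knob: Black upright knob on the wheel's rim, 22 mm in diameter, 42 mm tall; origin at the centre of its underside, 103 mm above the bench (top at 145 mm) and 95 mm from the wheel's axis, at the angle 2.618 rad + wheel from the rig's x axis. It revolves freely on its bolt, so a gripper holding it need not turn with the wheel.
- model: White plaster model of an eight-sided flacon stuck on the middle of the wheel and turning with it: 60 mm across the flats, 78 mm tall (top at 163 mm height), a pencil cross on the facet over the red line. Origin at the centre of its foot. Not to be touched.
- pointer (a joint): How far the pointer is drawn out of its sleeve, in m, along the rig's +y, towards the wheel's axis: 0 is home, 0.045 is the mark (the back edge of the red ring level with the sleeve's mouth), 0.053 the end stop. An inner spring pulls it home with 3 N at 0 and 9.8 N at 0.045 (150 N/m), and nothing latches it.
- grip: Black ribbed finger grip on the pointer rod: a round sleeve 20 mm in diameter and 33 mm long with a collar 28 mm across, 4 mm thick, at its front (towards the wheel). Origin on the rod's axis; the sleeve runs from 18 mm behind to 15 mm ahead of it along the rig's y. At home it lies at (0, -153, 125) mm in the rig's frame, with 27 mm of bare rod (12 mm thick) behind it.
- red_ring (a point): Back edge of the red ring, 4 mm wide, on the brass rod (12 mm in diameter): inside the sleeve, hidden, until the pointer is drawn out; at the mark it lies at the sleeve's mouth.
- sleeve_mouth (a point): Centre of the mouth of the brass pointer sleeve, fixed at (0, -198, 125) mm in the rig's frame. The sleeve, 22 mm in diameter (25 mm at its end nuts), lies level along the rig's y and runs back from the mouth to y = -312 mm.
- pointer_tip (a point): Tip of the steel needle (5 mm thick) in front of the grip, 68 mm ahead of the grip's origin; at the mark it stands 10 mm short of the model's facet.
- model_a: Loose plaster flacon model, 60 mm across the corners, 85 mm tall, standing on a plaster slab (220 by 130 by 20 mm) on the left of the wheel (rig +y). Origin at the centre of its foot. Leave alone.
- model_b: Loose plaster flacon model, 66 mm across the corners, 74 mm tall, on the same slab. Origin at the centre of its foot. Leave alone.
- block: Loose plaster block, 110 by 70 by 42 mm, with a pencilled outline, on the bench beyond the wheel. Origin at the centre of its underside. Leave alone.

How it is judged:
By the outcome, as a careful person would: the job done as asked, in the order asked, and still so for the second after the job is handed in, while the arm keeps its last pose, push and grip.
It also fails if it takes over 58 s, if anything falls off the work surface, if the arm or the gripper's body presses on something with over 40 N, if the wrist force passes 120 N, or if a joint passes its speed limit or range.

## Working session

There is one attempt and no reset: what is moved stays moved. The work goes in short steps, Python scripts to look and compute and a tool call to move; the robot and the scene stay as the last step left them, time stands still between calls to the robot, and variables do not carry over. Pictures are saved under pics/ and viewed, at most 10 in all, crops included, and the job is handed in when it is done.

Besides the shell and the picture viewer there is one more tool, called as name(argument=value, ...) on one line, values as JSON. move_arm: Moves the arm, as the interface text tells. Its arguments: {"type":"object","properties":{"plan":{"type":"array","items":{"type":"object","properties":{"delta_pos":{"type":"array","items":{"type":"number"}},"turn":{"type":"array","items":{"type":"number"}},"fingers":{"type":"number"}}}},"force":{"type":"number"}},"required":["plan"]}

```bash
mkdir -p pics
python3 - <<'E'
from workcell import *
import cv2,numpy as np,pickle
o=get_obs();print({k:np.round(v,3) for k,v in o.items()})
for n in("top","side"):
    c=camera(n);pickle.dump(c,open(n+".pkl","wb"));cv2.imwrite(f"pics/{n}0.png",c["color"][:,:,::-1])
    print(n,c["fx"],c["cx"],c["cy"],(-c["R"].T@c["t"]).round(3),c["R"].round(2).tolist())
E
```

```text
{'clock': np.float64(0.0), 'joint_pos': array([-1.347,  0.333, -0.065,  1.461,  0.022,  1.35 , -0.088]), 'joint_velocities': array([-0.002,  0.   ,  0.001,  0.   , -0.001,  0.001,  0.002]), 'tau': array([-1.0000e-03, -6.2544e+01,  4.9000e-02, -3.9161e+01,  1.6000e-02,
        1.0000e-02, -0.0000e+00]), 'position': array([0.153, 0.606, 0.242]), 'ee_rot': array([ 0.123,  0.992, -0.001, -0.   ]), 'ft_force': array([ 0.226, -1.726, -0.038]), 'torque': array([ 0.015,  0.029, -0.005]), 'grasp_force': np.float64(0.0), 'grip_width': np.float64(1.0)}
top 397.44606804207257 314.9843890678609 194.75613366987218 [0.507 0.024 0.892] [[-0.02, -1.0, -0.01], [-0.99, 0.02, -0.1], [0.1, 0.01, -0.99]]
side 369.28409405809003 321.16624523639024 198.68160942856866 [ 0.469 -0.627  0.764] [[0.99, -0.17, 0.02], [-0.11, -0.7, -0.71], [0.13, 0.7, -0.7]]
```

View pics/top0.png

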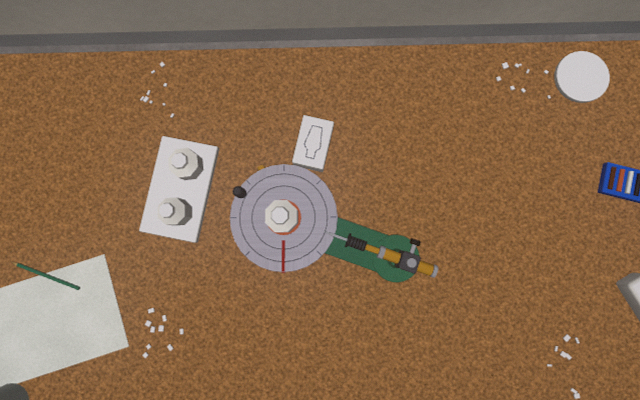

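View pics/side0.png

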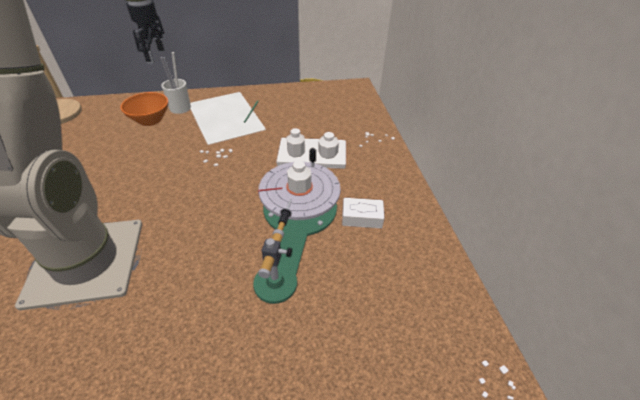

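The top view shows the wheel at about (283,217) px, with the red line pointing down along column 283, the knob at (239,191), the grip at (357,243) and the sleeve ending at (437,271). The side view agrees. Next I'll measure these positions.

```bash
cat > h.py <<'E'
import numpy as np,cv2,pickle
def ray(c,px,z):
    d=c["R"].T@np.array([(px[0]-c["cx"])/c["fx"],(px[1]-c["cy"])/c["fy"],1]); o=-c["R"].T@c["t"]
    return o+d*(z-o[2])/d[2]
def blob(m,n=1):
    k,l,s,ce=cv2.connectedComponentsWithStats(m.astype(np.uint8)); i=[j for j in np.argsort(-s[:,4]) if j!=0][:n]
    return [(s[j].tolist(),ce[j],l==j) for j in i]
def pts(c,m):
    v,u=np.nonzero(m&(c["range_z"]>0)); r=c["range_z"][v,u]
    p=np.stack([(u-c["cx"])/c["fx"]*r,(v-c["cy"])/c["fy"]*r,r],1); return (p-c["t"])@c["R"]
def masks(c):
    h=cv2.cvtColor(c["color"],cv2.COLOR_RGB2HSV).astype(int); H,S,V=h[...,0],h[...,1],h[...,2]
    return dict(red=((H<6)|(H>174))&(S>140)&(V>60),black=(V<50),brass=(H>10)&(H<26)&(S>150)&(V>130),alu=(S<60)&(V>100)&(V<190))
E
python3 - <<'E'
from h import *
c=pickle.load(open("top.pkl","rb"));mm=masks(c)
P=pts(c,np.ones((400,640),bool)) 
roi=np.zeros((400,640),bool);roi[150:300,210:460]=1
# wheel by height
Z=np.full((400,640),np.nan); v,u=np.nonzero(c["range_z"]>0); Z[v,u]=P[:,2]
X=np.full((400,640,3),np.nan);X[v,u]=P
m=roi&(abs(Z-.085)<.008); b=blob(m)[0]
cn=max(cv2.findContours(b[2].astype(np.uint8),0,1)[0],key=cv2.contourArea)
hull=cv2.convexHull(cn)[:,0,:]
W=np.array([ray(c,p,.085)[:2] for p in hull]);
A=np.c_[2*W,np.ones(len(W))];s=np.linalg.lstsq(A,(W**2).sum(1),rcond=None)[0];print("wheel",s[:2],np.sqrt(s[2]+s[:2]@s[:2]),np.median(Z[b[2]]))
for n in("red","black","brass"):
    for st,ce,l in blob(mm[n]&roi,4):
        if st[4]>8: print(n,st,ce.round(1),"z",np.nanmedian(Z[l]),np.nanmax(Z[l]), np.nanmedian(X[l],0).round(4),"ray",[ray(c,ce,z).round(4)[:2].tolist() for z in(.085,.125,.145)])
C=s[:2]
l=blob(mm["red"]&roi,1)[0][2];w=np.array([ray(c,p,.085)[:2] for p in np.argwhere(l)[:,::-1]])-C
r=np.linalg.norm(w,axis=1);w=w[r>.045];print("line ang",np.degrees(np.arctan2(w.mean(0)[1],w.mean(0)[0])),r.min(),r.max())
E
```

```text
wheel [0.54676234 0.10046854] 0.10918691898218585 0.08553215127995109
red [282, 241, 2, 30, 52] [282.6 257.2] z 0.08686594143928178 0.09182098450074339 [0.4639 0.1003 0.0869] ray [[0.4654, 0.1012], [0.4674, 0.0973], [0.4684, 0.0954]]
black [410, 239, 10, 7, 37] [414.8 242. ] z 0.14519302008935397 0.15032586892072708 [ 0.4928 -0.1507  0.1452] ray [[0.4917, -0.1652], [0.4925, -0.1558], [0.4929, -0.1512]]
black [348, 234, 4, 9, 19] [349.4 237.3] z 0.13486090928071162 0.13928021729393153 [ 0.5039 -0.0297  0.1349] ray [[0.5031, -0.0341], [0.5033, -0.0312], [0.5033, -0.0298]]
black [359, 239, 5, 7, 15] [360.8 241.6] z 0.13276280999554155 0.1373944781449398 [ 0.496  -0.0528  0.1328] ray [[0.4942, -0.0568], [0.4948, -0.0528], [0.4951, -0.0508]]
black [236, 194, 8, 4, 12] [240.  195.9] z 0.12814562744036223 0.14410418747405035 [0.5856 0.1792 0.1281] ray [[0.5907, 0.1876], [0.5865, 0.1795], [0.5845, 0.1755]]
brass [384, 249, 16, 14, 150] [391.6 255.8] z 0.134309467129908 0.13848750871702295 [ 0.4673 -0.1092  0.1343] ray [[0.465, -0.1177], [0.4671, -0.1107], [0.4681, -0.1072]]
brass [417, 262, 17, 14, 142] [425.1 268.3] z 0.13480084584165913 0.14006302743784296 [ 0.444  -0.1708  0.1348] ray [[0.4394, -0.1835], [0.4427, -0.1733], [0.4444, -0.1681]]
brass [366, 245, 14, 9, 71] [372.1 248.7] z 0.1305457903124243 0.13364789215458425 [ 0.4807 -0.0732  0.1305] ray [[0.4796, -0.0792], [0.4809, -0.0741], [0.4816, -0.0715]]
brass [257, 165, 7, 5, 22] [260.  166.8] z 0.06914439808718251 0.07194599334247953 [0.6531 0.1488 0.0691] ray [[0.6503, 0.1465], [0.6432, 0.1404], [0.6397, 0.1374]]
line ang 179.5025963015763 0.04907090071336858 0.1068482438558691
```

The rows are not in the units I measure in: turns go in shares of pi rad. I convert before sending: 1.684 rad / 3.1416 = 0.536.

move_arm(plan=[{"delta_pos": [-0.532,-0.303,0.03],"turn": [0,0,0.536],"fingers": 0.2},{"delta_pos": [-0.532,-0.303,0.03],"turn": [0,0,0.536],"fingers": 0.2},{"delta_pos": [-0.532,-0.303,0.03],"turn": [0,0,0.536],"fingers": 0.2},{"delta_pos": [-0.532,-0.303,0.03],"turn": [0,0,0.536],"fingers": 0.2},{"delta_pos": [-0.532,-0.303,0.03],"turn": [0,0,0.536],"fingers": 0.2},{"delta_pos": [-0.532,-0.303,0.03],"turn": [0,0,0.536],"fingers": 0.2},{"delta_pos": [-0.532,-0.303,0.03],"turn": [0,0,0.536],"fingers": 0.2},{"delta_pos": [-0.532,-0.303,0.03],"turn": [0,0,0.536],"fingers": 0.2},{"delta_pos": [-0.532,-0.303,0.03],"turn": [0,0,0.536],"fingers": 0.2},{"delta_pos": [-0.532,-0.303,0.03],"turn": [0,0,0.536],"fingers": 0.2},{"delta_pos": [-0.532,-0.303,0.03],"turn": [0,0,0.536],"fingers": 0.2},{"delta_pos": [-0.532,-0.303,0.03],"turn": [0,0,0.536],"fingers": 0.2}], force=60)

```text
clock: 1.6
position: [0.5941, 0.1827, 0.2118]
ee_rot: [0.822, 0.569, -0.0, -0.0]
ft_force: [-0.6, 0.2, -0.6]
grip_width: 0.8
grasp_force: 0.0
```

```bash
cat >> h.py <<'E'
def wcam():
    from workcell import get_obs,camera
    from scipy.spatial.transform import Rotation as Ro
    o=get_obs();c=camera("wrist");T=np.eye(4);T[:3,:3]=Ro.from_quat(o["ee_rot"]).as_matrix();T[:3,3]=o["position"]
    M=np.linalg.inv(T@c["tool_from_camera"]);c["R"]=M[:3,:3];c["t"]=M[:3,3];c["tool"]=T;return o,c
E
python3 - <<'E'
from h import *
o,c=wcam();pickle.dump(c,open("w1.pkl","wb"));cv2.imwrite("pics/w1.png",c["color"][:,:,::-1])
print(o["clock"],o["position"],o["joint_pos"].round(2));print(c["tool"][:3,:3].round(3).tolist());print(np.round(c["tool_from_camera"],3).tolist(),c["fx"])
for st,ce,l in blob(masks(c)["black"],6): print(st,ce.round(),np.nanmedian(pts(c,l),0).round(4),[ray(c,ce,z).round(4).tolist() for z in (.125,.145)])
E
```

```text
1.6 [0.59412469 0.18267449 0.21178115] [-0.74  0.36  0.47  1.54 -0.17  1.29 -0.61]
[[0.352, 0.936, -0.001], [0.936, -0.352, 0.0], [-0.0, -0.001, -1.0]]
[[0.0, -0.952, -0.306, 0.078], [1.0, 0.0, 0.001, -0.001], [-0.001, -0.306, 0.952, -0.132], [0.0, 0.0, 0.0, 1.0]] 287.8531208505983
[29, 245, 571, 155, 39208] [314. 350.] [0.5971 0.1936 0.2798] [[0.5407, 0.0433, 0.125], [0.548, 0.0627, 0.145]]
[304, 190, 25, 35, 705] [316. 208.] [0.5951 0.1861 0.144 ] [[0.5933, 0.1801, 0.125], [0.5958, 0.1871, 0.145]]
[355, 182, 12, 9, 60] [360. 186.] [0.637  0.1574 0.0388] [[0.6325, 0.1848, 0.125], [0.6314, 0.1913, 0.145]]
[142, 345, 1, 1, 1] [142. 345.] [0.5372 0.2024 0.2651] [[0.388, 0.1072, 0.125], [0.4093, 0.1208, 0.145]]
[141, 348, 1, 1, 1] [141. 348.] [0.5362 0.2014 0.2651] [[0.3852, 0.1044, 0.125], [0.4067, 0.1183, 0.145]]
```

View pics/w1.png

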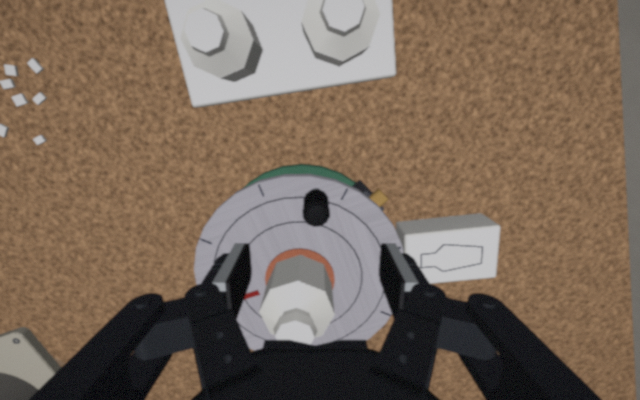

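The wrist view shows the knob, with its top at about (316,213), centred between the open fingers at the predicted spot. The way down is clear, so I'll descend and grip.

move_arm(plan=[{"delta_pos": [0,0,0.05],"turn": [0,0,0],"fingers": 0.2},{"delta_pos": [0,0.001,0.093],"turn": [0,0,0],"fingers": 0.2},{"delta_pos": [0,0.001,0.093],"turn": [0,0,0],"fingers": 0.2},{"delta_pos": [0,0.001,0.093],"turn": [0,0,0],"fingers": 1},{"delta_pos": [0,0.001,0.093],"turn": [0,0,0],"fingers": 1},{"delta_pos": [0,0.001,0.093],"turn": [0,0,0],"fingers": 1},{"delta_pos": [0,0.001,0.093],"turn": [0,0,0],"fingers": 1},{"delta_pos": [0,0.001,0.093],"turn": [0,0,0],"fingers": 1},{"delta_pos": [0,0.001,0.093],"turn": [0,0,0],"fingers": 1}], force=30)

```text
clock: 2.78
position: [0.5965, 0.1823, 0.1212]
ee_rot: [0.822, 0.569, 0.002, 0.0]
ft_force: [0.3, 0.9, 6.2]
grip_width: 0.244
grasp_force: 29.5
```

move_arm(plan=[{"delta_pos": [0.001,-0.008,-0.002],"turn": [0,0,0],"fingers": 1},{"delta_pos": [0.0017,-0.0164,-0.002],"turn": [0,0,0],"fingers": 1},{"delta_pos": [0.0013,-0.0247,-0.002],"turn": [0,0,0],"fingers": 1},{"delta_pos": [0.0003,-0.0329,-0.002],"turn": [0,0,0],"fingers": 1},{"delta_pos": [-0.0015,-0.041,-0.002],"turn": [0,0,0],"fingers": 1},{"delta_pos": [-0.004,-0.0489,-0.002],"turn": [0,0,0],"fingers": 1},{"delta_pos": [-0.0072,-0.0565,-0.002],"turn": [0,0,0],"fingers": 1},{"delta_pos": [-0.011,-0.0639,-0.002],"turn": [0,0,0],"fingers": 1},{"delta_pos": [-0.0155,-0.0709,-0.002],"turn": [0,0,0],"fingers": 1},{"delta_pos": [-0.0205,-0.0775,-0.002],"turn": [0,0,0],"fingers": 1},{"delta_pos": [-0.0261,-0.0836,-0.002],"turn": [0,0,0],"fingers": 1},{"delta_pos": [-0.0261,-0.0836,-0.002],"turn": [0,0,0],"fingers": 1}])

```text
clock: 4.28
position: [0.5065, 0.1874, 0.1213]
ee_rot: [0.822, 0.569, -0.0, -0.001]
ft_force: [-3.4, 5.0, -3.8]
grip_width: 0.24
grasp_force: 31.1
```

move_arm(plan=[{"delta_pos": [-0.0061,-0.0056,0],"turn": [0,0,0],"fingers": 1},{"delta_pos": [-0.0128,-0.0106,0],"turn": [0,0,0],"fingers": 1},{"delta_pos": [-0.0197,-0.0151,0],"turn": [0,0,0],"fingers": 1},{"delta_pos": [-0.0197,-0.0151,0],"turn": [0,0,0],"fingers": 1},{"delta_pos": [-0.0197,-0.0151,0],"turn": [0,0,0],"fingers": 1}])

```text
clock: 4.9
position: [0.4856, 0.1741, 0.1212]
ee_rot: [0.822, 0.569, -0.001, -0.001]
ft_force: [-3.8, 4.1, -1.8]
grip_width: 0.241
grasp_force: 31.3
```

Run:
```python
from h import *
from workcell import *
c=camera("top");cv2.imwrite("pics/top1.png",cv2.resize(c["color"][130:310,200:460,::-1],None,fx=3,fy=3))
```

```text
(no output)
```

View pics/top1.png

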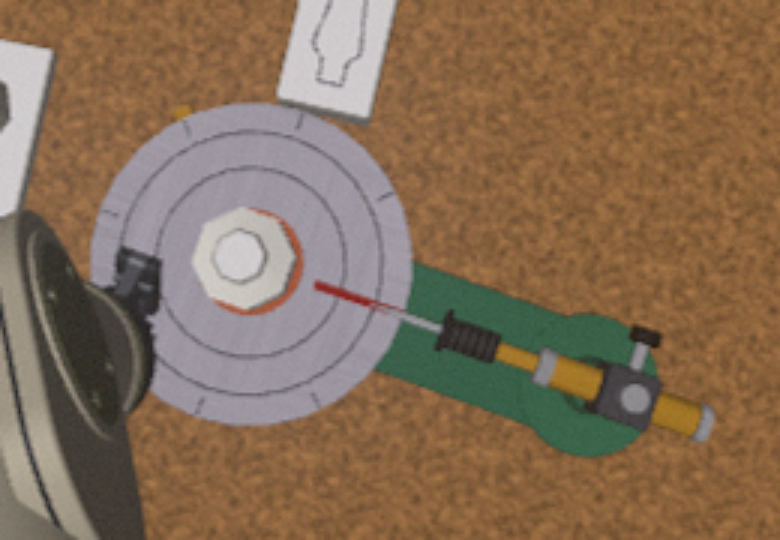

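The red line, from (315,285) to (400,310) in the crop, now points at the needle. I'll open partway and lift clear.

move_arm(plan=[{"delta_pos": [0,0,0],"turn": [0,0,0],"fingers": 0.45},{"delta_pos": [0,0,0],"turn": [0,0,0],"fingers": 0.45},{"delta_pos": [0,0,0],"turn": [0,0,0],"fingers": 0.45},{"delta_pos": [0,0,0],"turn": [0,0,0],"fingers": 0.45},{"delta_pos": [0,0,-0.03],"turn": [0,0,0],"fingers": 0.45},{"delta_pos": [0,0,-0.08],"turn": [0,0,0],"fingers": 0.45},{"delta_pos": [0,0,-0.11],"turn": [0,0,0],"fingers": 0.45},{"delta_pos": [0,0,-0.11],"turn": [0,0,0],"fingers": 0.45}])

```text
clock: 5.95
position: [0.4881, 0.1742, 0.2337]
ee_rot: [0.822, 0.569, 0.002, 0.0]
ft_force: [0.1, 0.5, -0.5]
grip_width: 0.55
grasp_force: 0.0
```

Run:
```python
from h import *
from workcell import *
print(get_obs()["position"])
c=camera("top");pickle.dump(c,open("t2.pkl","wb"));m=masks(c);C=np.array([.5468,.1005]);roi=np.zeros((400,640),bool);roi[150:300,210:460]=1
for st,ce,l in blob(m["red"]&roi,4):
    w=np.array([ray(c,p,.085)[:2] for p in np.argwhere(l)[:,::-1]])-C;r=np.linalg.norm(w,axis=1);q=w[(r>.046)].mean(0) if (r>.046).any() else [0,0]
    print("red",st,np.degrees(np.arctan2(q[1],q[0])),r.min(),r.max())
B=[]
for st,ce,l in blob(m["brass"]&roi,4)+[x for x in blob(m["black"]&roi,4)]:
    print(st,ce.round(1),ray(c,ce,.134).round(4))
w=[ray(c,p,.134)[:2] for p in np.argwhere(np.any([b[2] for b in blob(m["brass"]&roi&(np.arange(640)[None]>360),3)],0))[:,::-1]]
v=cv2.fitLine(np.float32(w),2,0,.01,.01).ravel();print(v,np.degrees(np.arctan2(v[1],v[0])), "offset of C from axis",(C-v[2:])@[-v[1],v[0]])
```

```text
[0.4881362  0.17421225 0.23366117]
red [305, 224, 19, 8, 40] -110.21404360402109 0.04787715657055617 0.08631235574925969
[384, 249, 17, 14, 154] [391.7 255.7] [ 0.4676 -0.1093  0.134 ]
[417, 262, 17, 14, 144] [425.1 268.1] [ 0.4437 -0.1709  0.134 ]
[365, 245, 15, 9, 72] [372.  248.7] [ 0.4812 -0.0727  0.134 ]
[258, 165, 6, 5, 21] [260.2 166.8] [0.6416 0.1387 0.134 ]
[217, 214, 33, 59, 401] [234.  240.2] [0.5012 0.1887 0.134 ]
[210, 258, 4, 21, 61] [211.3 267.8] [0.4499 0.2314 0.134 ]
[410, 239, 10, 7, 30] [414.2 241.9] [ 0.4929 -0.1527  0.134 ]
[345, 242, 4, 5, 12] [346.7 244. ] [ 0.4908 -0.0251  0.134 ]
[ 0.3586245   0.93348193  0.46098825 -0.12615846] 68.98425 offset of C from axis 0.0011815595245193758
```

The line is at -110.2° against a pointer axis of about -110.8°, so the wheel is in its stop. Next I'll move over the grip.

move_arm(plan=[{"delta_pos": [-0.05,0.02,0],"turn": [0,0,0],"fingers": 0.45},{"delta_pos": [-0.1,0.04,0],"turn": [0,0,0],"fingers": 0.45},{"delta_pos": [-0.15,0.06,0],"turn": [0,0,0],"fingers": 0.45},{"delta_pos": [-0.203,0.081,0],"turn": [0,0,0],"fingers": 0.45},{"delta_pos": [-0.203,0.081,0.03],"turn": [0,0,0],"fingers": 0.45},{"delta_pos": [-0.203,0.081,0.03],"turn": [0,0,0],"fingers": 0.45},{"delta_pos": [-0.203,0.081,0.03],"turn": [0,0,0],"fingers": 0.45}])

```text
clock: 6.88
position: [0.4912, -0.044, 0.2014]
ee_rot: [0.822, 0.57, -0.0, -0.0]
ft_force: [0.0, 0.3, 0.5]
grip_width: 0.549
grasp_force: 0.0
```

Run:
```python
from h import *
o,c=wcam();cv2.imwrite("pics/w2.png",c["color"][:,:,::-1]);pickle.dump(c,open("w2.pkl","wb"))
print(o["position"]);print(c["tool"][:3,:3].round(4).tolist())
P=pts(c,np.ones((400,640),bool));L=(P-c["tool"][:3,3])@c["tool"][:3,:3]
k=(abs(L[:,1])<.025)&(P[:,2]>.115)&(P[:,2]<.145)&(abs(L[:,0])<.06)
for a in np.arange(-.03,.05,.005):
    q=L[k&(abs(L[:,0]-a)<.0025)];
    if len(q): print(round(a,3),len(q),"y",q[:,1].min().round(4),q[:,1].max().round(4),"top z",(c["tool"][2,3]-q[:,2].min()).round(4))
```

```text
[ 0.49123206 -0.04398594  0.20142065]
[[0.3511, 0.9363, -0.0007], [0.9363, -0.3511, -0.0003], [-0.0005, -0.0006, -1.0]]
-0.03 83 y -0.006 0.0052 top z 0.1322
-0.025 88 y -0.0059 0.0052 top z 0.1329
-0.02 54 y -0.0066 0.009 top z 0.1343
-0.015 150 y -0.0106 0.0098 top z 0.1366
-0.01 149 y -0.0106 0.0096 top z 0.1369
-0.005 167 y -0.0106 0.0097 top z 0.1369
0.0 168 y -0.0105 0.0096 top z 0.1368
0.005 167 y -0.0105 0.0095 top z 0.1374
0.01 170 y -0.0103 0.0095 top z 0.1368
0.015 153 y -0.0138 0.013 top z 0.1402
0.02 333 y -0.0138 0.0131 top z 0.1406
0.025 45 y -0.0027 0.0018 top z 0.1294
0.03 48 y -0.0026 0.0018 top z 0.129
0.035 47 y -0.0026 0.0018 top z 0.1288
0.04 49 y -0.0026 0.0017 top z 0.1296
0.045 48 y -0.0026 0.0017 top z 0.13
```

View pics/w2.png

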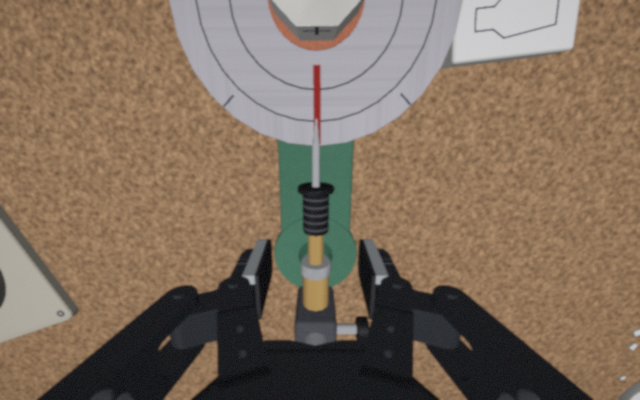

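The wrist view shows the line, needle, grip and sleeve all in line along column 316. The grip's sleeve runs from -18 to +14 mm in tool x and is centred, so I'll descend and close on it.

move_arm(plan=[{"delta_pos": [-0.001,0,0.04],"turn": [0,0,0],"fingers": 0.45},{"delta_pos": [-0.001,0,0.07],"turn": [0,0,0],"fingers": 0.45},{"delta_pos": [-0.001,0,0.084],"turn": [0,0,0],"fingers": 0.45},{"delta_pos": [-0.001,0,0.084],"turn": [0,0,0],"fingers": 0.45},{"delta_pos": [-0.001,0,0.084],"turn": [0,0,0],"fingers": 1},{"delta_pos": [-0.001,0,0.084],"turn": [0,0,0],"fingers": 1},{"delta_pos": [-0.001,0,0.084],"turn": [0,0,0],"fingers": 1},{"delta_pos": [-0.001,0,0.084],"turn": [0,0,0],"fingers": 1},{"delta_pos": [-0.001,0,0.084],"turn": [0,0,0],"fingers": 1}], force=70)

```text
clock: 8.05
position: [0.4913, -0.0453, 0.1186]
ee_rot: [0.822, 0.569, 0.001, -0.0]
ft_force: [-4.9, 0.8, 8.1]
grip_width: 0.209
grasp_force: 68.0
```

move_arm(plan=[{"delta_pos": [0.005,0,-0.001],"turn": [0,0,0],"fingers": 1},{"delta_pos": [0.01,0,-0.001],"turn": [0,0,0],"fingers": 1},{"delta_pos": [0.015,0,-0.001],"turn": [0,0,0],"fingers": 1},{"delta_pos": [0.02,0,-0.001],"turn": [0,0,0],"fingers": 1},{"delta_pos": [0.025,0,-0.001],"turn": [0,0,0],"fingers": 1},{"delta_pos": [0.03,0,-0.001],"turn": [0,0,0],"fingers": 1},{"delta_pos": [0.035,0,-0.001],"turn": [0,0,0],"fingers": 1},{"delta_pos": [0.04,0,-0.001],"turn": [0,0,0],"fingers": 1},{"delta_pos": [0.044,0,-0.001],"turn": [0,0,0],"fingers": 1},{"delta_pos": [0.044,0,-0.001],"turn": [0,0,0],"fingers": 1},{"delta_pos": [0.044,0,-0.001],"turn": [0,0,0],"fingers": 1}])

```text
clock: 9.43
position: [0.5063, -0.0055, 0.1187]
ee_rot: [0.823, 0.569, -0.001, 0.0]
ft_force: [-5.0, -8.4, 6.2]
grip_width: 0.204
grasp_force: 69.7
```

Run:
```python
from h import *
from workcell import *
o,c=wcam();pickle.dump(c,open("w3.pkl","wb"));p0=np.array([.4913,-.0453,.1186]);d=np.array([.355,.935,0]);print("travel",(o["position"]-p0)@d)
s=camera("side");pickle.dump(s,open("s3.pkl","wb"));t=camera("top");pickle.dump(t,open("t3.pkl","wb"))
w=c["color"][200:400,220:420,::-1]
a=cv2.resize(w,(400,400));
def crop(k,X,n):
    x=k["R"]@X+k["t"];u,v=int(k["fx"]*x[0]/x[2]+k["cx"]),int(k["fy"]*x[1]/x[2]+k["cy"]);print(n,u,v)
    return cv2.resize(k["color"][v-33:v+33,u-33:u+33,::-1],(400,400),interpolation=2)
M=np.array([.5475-.198*.355,.1005-.198*.935,.125])
cv2.imwrite("pics/c3.png",cv2.resize(np.hstack([crop(s,M,"side"),crop(t,M,"top")]),(800,400)))
for n,k in(("w",c),("s",s),("t",t)):
    for st,ce,l in blob(masks(k)["red"],5): print(n,st,ce.round(1),ray(k,ce,.128).round(4))
```

```text
travel 0.04250321726434121
side 277 231
top 377 250
w [318, 128, 2, 14, 18] [318.8 133.4] [0.5305 0.0558 0.128 ]
s [290, 212, 1, 1, 1] [290. 212.] [ 0.5106 -0.0312  0.128 ]
s [290, 214, 1, 1, 1] [290. 214.] [ 0.5099 -0.0375  0.128 ]
```

View pics/c3.png

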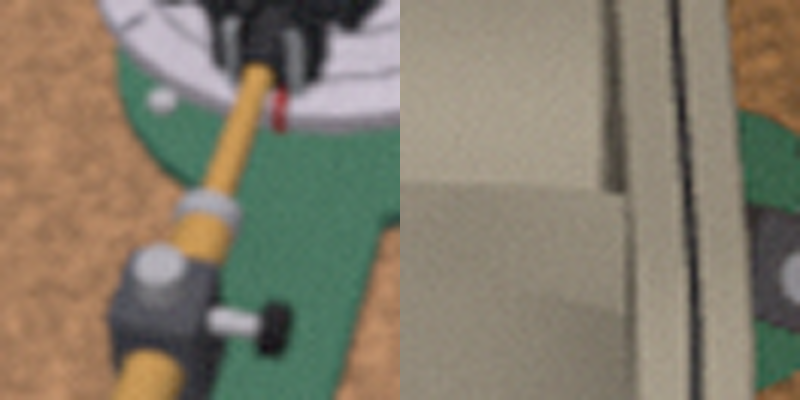

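The side crop shows bare rod right down to the sleeve mouth at full-image (278,231), with no clear red yet. I'll draw it a little further and profile the redness along the rod.

move_arm(plan=[{"delta_pos": [0.0015,0,0],"turn": [0,0,0],"fingers": 1},{"delta_pos": [0.003,0,0],"turn": [0,0,0],"fingers": 1},{"delta_pos": [0.003,0,0],"turn": [0,0,0],"fingers": 1},{"delta_pos": [0.003,0,0],"turn": [0,0,0],"fingers": 1}])

```text
clock: 10.07
position: [0.5073, -0.0029, 0.1187]
ee_rot: [0.823, 0.569, -0.001, 0.0]
ft_force: [-5.0, -8.6, 8.1]
grip_width: 0.211
grasp_force: 69.7
```

```bash
cat > prof.py <<'E'
from h import *
from workcell import *
import sys
o=get_obs();p0=np.array([.4913,-.0453,.1186]);d=np.array([.355,.935,0]);print("travel",(o["position"]-p0)@d,o["ft_force"].round(1),o["grip_width"])
ims=[camera("side") for _ in range(4)];k=dict(ims[0]);I=np.mean([i["color"] for i in ims],0).astype(np.float32)
old=pickle.load(open("s3.pkl","rb"))["color"].astype(np.float32)
cv2.imwrite(f"pics/{sys.argv[1]}.png",cv2.resize(I[198:264,245:311,::-1].astype(np.uint8),(594,594),interpolation=2))
for r in range(-.214*1000.__int__() if 0 else -214,-176,2):
    X=np.array([.5475,.1005,.131])+d*r/1000;x=k["R"]@X+k["t"];u,v=k["fx"]*x[0]/x[2]+k["cx"],k["fy"]*x[1]/x[2]+k["cy"]
    f=lambda J:cv2.getRectSubPix(J[...,1].copy(),(3,1),(u,v)).mean()/cv2.getRectSubPix(J[...,0].copy(),(3,1),(u,v)).mean()
    g=lambda J:[round(float(cv2.getRectSubPix(J[...,i].copy(),(3,1),(u,v)).mean())) for i in range(3)]
    print(r,round(u,1),round(v,1),"G/R now %.2f old %.2f"%(f(I),f(old)),g(I))
E
sed -i 's/range(-.214\*1000.__int__() if 0 else -214/range(-214/' prof.py; python3 prof.py s4
```

```text
travel 0.045325324405182645 [-5.  -8.6  8.1] 0.21089630161680653
-214 275.7 235.5 G/R now 0.76 old 0.76 [199, 151, 86]
-212 276.0 234.8 G/R now 0.76 old 0.76 [199, 152, 86]
-210 276.2 234.1 G/R now 0.76 old 0.76 [198, 151, 88]
-208 276.5 233.4 G/R now 0.79 old 0.79 [189, 149, 102]
-206 276.7 232.7 G/R now 0.84 old 0.84 [178, 150, 124]
-204 277.0 232.0 G/R now 0.93 old 0.94 [167, 156, 155]
-202 277.2 231.4 G/R now 0.97 old 0.97 [169, 164, 170]
-200 277.5 230.7 G/R now 0.99 old 0.98 [171, 169, 175]
-198 277.7 230.0 G/R now 0.97 old 0.97 [173, 168, 172]
-196 278.0 229.3 G/R now 0.92 old 0.92 [174, 160, 151]
-194 278.2 228.7 G/R now 0.86 old 0.86 [176, 151, 124]
-192 278.4 228.0 G/R now 0.80 old 0.80 [180, 144, 95]
-190 278.7 227.4 G/R now 0.79 old 0.79 [181, 143, 88]
-188 278.9 226.7 G/R now 0.79 old 0.78 [183, 144, 86]
-186 279.2 226.0 G/R now 0.79 old 0.79 [183, 145, 87]
-184 279.4 225.4 G/R now 0.79 old 0.79 [183, 145, 87]
-182 279.6 224.7 G/R now 0.79 old 0.79 [184, 145, 87]
-180 279.9 224.1 G/R now 0.78 old 0.79 [184, 144, 86]
-178 280.1 223.4 G/R now 0.79 old 0.79 [182, 144, 87]
```

View pics/s4.png

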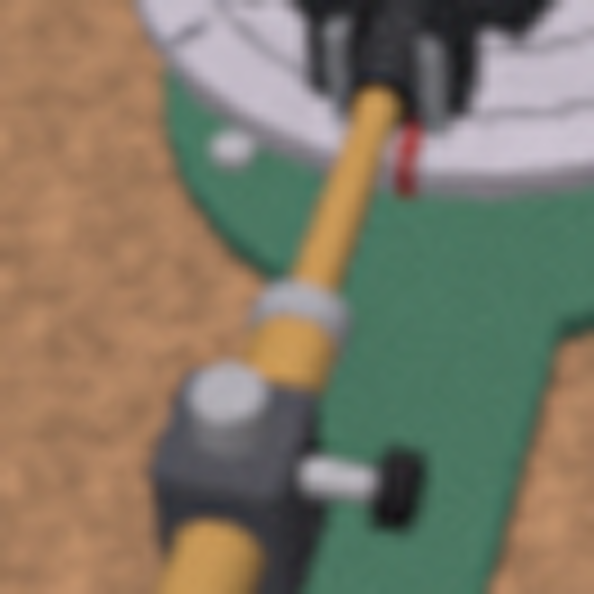

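No red shows, but the end nut hides about 8 mm of rod from this view. I'll check the travel directly from the grip's collar in the wrist camera, now against before.

Run:
```python
from h import *
o,c5=wcam();pickle.dump(c5,open("w5.pkl","wb"));cv2.imwrite("pics/w5.png",c5["color"][:,:,::-1])
C=np.array([.5475,.1005,0]);d=np.array([.355,.935,0]);n=np.array([.935,-.355,0])
for f in("w2","w3","w5"):
    c=pickle.load(open(f+".pkl","rb"));P=pts(c,np.ones((400,640),bool))-C;a=P@d;b=P@n;T=(c["tool"][:3,3]-C)@d
    k=(abs(b)<.016)&(P[:,2]>.110)&(P[:,2]<.15)&(a<-.04)
    h=np.histogram(a[k&(P[:,2]>.133)],np.arange(-.2,-.04,.002))
    print(f,"tool",T.round(4),[(round(e*1000),int(m)) for m,e in zip(*h) if m])
    col=k&(abs(b)<.004)&(P[:,2]>.1345);print(" collar front a max (hi z)",np.percentile(a[col],[90,97,100]).round(4))
    q=k&(abs(b)<.003)&(P[:,2]<.1315)&(a>-.14);print(" needle tip",a[q].max().round(4) if q.any() else None)
```

```text
w2 tool -0.1551 [(-200, 15), (-174, 18), (-172, 38), (-170, 39), (-168, 43), (-166, 40), (-164, 39), (-162, 46), (-160, 41), (-158, 38), (-156, 44), (-154, 45), (-152, 40), (-150, 48), (-148, 45), (-146, 43), (-144, 53), (-142, 21), (-140, 77), (-138, 121), (-136, 9)]
 collar front a max (hi z) [-0.1428 -0.1367 -0.1358]
 needle tip -0.0877
w3 tool -0.1138 [(-132, 14), (-130, 87), (-128, 72), (-126, 141), (-124, 133), (-122, 124), (-120, 173), (-118, 147), (-116, 130), (-114, 183), (-112, 148), (-110, 161), (-108, 221), (-106, 185), (-104, 584), (-102, 139), (-100, 21), (-98, 136), (-96, 270), (-94, 198)]
 collar front a max (hi z) [-0.0944 -0.0937 -0.0928]
 needle tip -0.0449
w5 tool -0.1109 [(-130, 1), (-128, 64), (-126, 76), (-124, 109), (-122, 132), (-120, 141), (-118, 155), (-116, 152), (-114, 134), (-112, 166), (-110, 149), (-108, 156), (-106, 214), (-104, 189), (-102, 521), (-100, 246), (-98, 58), (-96, 65), (-94, 198), (-92, 329)]
 collar front a max (hi z) [-0.0915 -0.0908 -0.0901]
 needle tip -0.0422
```

View pics/w5.png

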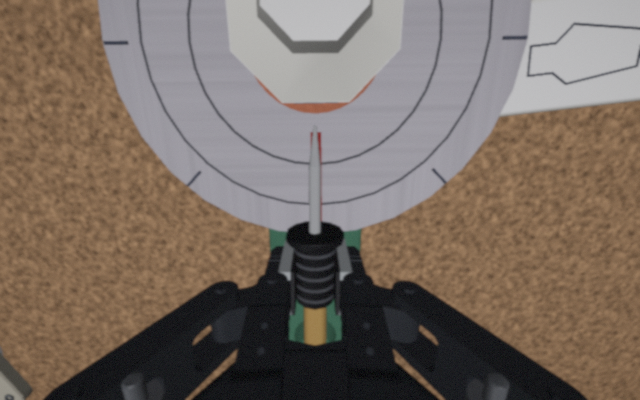

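The wrist view shows the grip held firmly with the needle tip at (316,128), short of the model. Tip and collar both give about 45.5 mm of travel. I'll add 0.5 mm so the ring is surely out, let it settle and hand in.

move_arm(plan=[{"delta_pos": [0.0005,0,0],"turn": [0,0,0],"fingers": 1},{"delta_pos": [0.0005,0,0],"turn": [0,0,0],"fingers": 1},{"delta_pos": [0.0005,0,0],"turn": [0,0,0],"fingers": 1},{"delta_pos": [0.0005,0,0],"turn": [0,0,0],"fingers": 1}])

```text
clock: 10.82
position: [0.5074, -0.0025, 0.1187]
ee_rot: [0.823, 0.569, -0.001, 0.0]
ft_force: [-5.0, -9.0, 7.7]
grip_width: 0.21
grasp_force: 69.7
```

Run:
```python
from h import *
from workcell import hand_in
o,c=wcam();C=np.array([.5475,.1005,0]);d=np.array([.355,.935,0]);n=np.array([.935,-.355,0])
P=pts(c,np.ones((400,640),bool))-C;a=P@d;b=P@n;k=(abs(b)<.003)&(P[:,2]>.11)&(P[:,2]<.1315)&(a<-.035)
tip=a[k].max();tr=(o["position"]-[.4913,-.0453,.1186])@d;print("tip travel",tip+.0877,"tcp",tr,o["ft_force"])
if .0445<tr<.0475: print(hand_in())
```

```text
tip travel 0.04585827819677078 tcp 0.04573985379229535 [-4.95521044 -9.0225371   7.68875591]
the job is handed in; nothing more can be done
None
```

I handed the job in with the wheel in its zero stop and the knob released; the pointer is held about 45.8 mm out against its spring (mark 45 mm), judged from tip and gripper travel because the red ring was hidden from the cameras.

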